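# Draw the wide stitching iron and hold its teeth level under the magnifier

### The arm

A 6-joint arm with a two-finger parallel gripper is mounted at the origin on the work surface. World frame = base frame: x ahead of the robot, y to its left, z up, the work surface at z = 0. Lengths are in mm, angles in rad, forces in N, time in s.
With the tool pointing down it reaches from about 300 to 775 mm from the base axis. Payload 14.6 kg.
Tool frame: the origin (TCP) lies between the finger pads; the fingertips stand 19 mm ahead of it and the grasp point (between the pads) is the TCP (manip.tcp_to_tips is the distance from the TCP to the fingertips, in mm); x points along the fingers, z is the direction in which the jaws open and shut, and the axes are right-handed (so a half turn about x gives the same grasp; the last joint's range is limited). The gripper opens to 94 mm and grips with 3 to 60 N. Pads are 16 mm wide; open, the fingers measure 119 mm over their backs; the gripper's body (75 mm by 177 mm) begins 78 mm behind the grasp point.
Start: joints at [1.149, 0.3, 1.521, -0, 1.321, -0.067], TCP at [191.068, 515.735, 224.446] pointing down, gripper open.
Joint ranges: [-3.03, 3.03], [-0.79, 2.21], [0.23, 2.52], [-1.04, 4.18], [0, 3.07], [-2.55, 2.55]. Speed limits (rad/s): [2.22, 2.22, 2.57, 3.14, 3.14, 3.14].

### API

Orientations are given as [roll, pitch, yaw] about the fixed x, y, z axes, in that order (R = Rz(yaw) Ry(pitch) Rx(roll)).
In Python, from cell import manip gives the robot as it stands.
- The arm moves only by the tool jog_arm, never from a script. Its argument "moves" is a list that holds one entry, the list of rows, each a list of 6 numbers: the shift along the world's x, y, z in mm, then the turn, a rotation vector about the world's x, y, z in degrees. In form: [[[dx, dy, dz, wx, wy, wz], ...]]. A call has 1 to 5 rows; each row shifts and turns the pose as measured when the row begins; what a row does not reach is not made up. A row lasts 1/10 s, in which the tool goes at most 50 mm and 8.59 degrees, less where a joint would pass 70% of its speed; a pose out of reach is approached as far as the arm can. A call is refused whole if a number of a shift passes 50 or a number of a turn 8.59, either way. A call with a gripper value outside its range is refused whole. "gripper" is the opening, from -1 (shut) to 1 (fully open), set as the call begins (left out, the last holds). The fingers move at their own pace and stop on an object; "squeeze" is the grip in N (left out, the last holds). Time passes only in rows, so rows that do not move let the fingers close. It gives the time, the measured TCP pose, the force and the opening at its end, in the units of the state.
- manip.read_state(): the state, without advancing time (a new reading comes with each control period).
- manip.camera(name): name is "side" or "top" or "wrist"; returns (picture, depth): 420x560x3 uint8, blue, green, red; 420x560 float32, mm along the optical axis (not along the pixel's ray), 0 where there is no reading.
- manip.camera_params(name): a dict with "fx", "fy", "cx", "cy" (pixels), "rvec" (rotation vector, rad) and "tvec" (3), from world to camera coordinates, as OpenCV has them. Camera axes: x right, y down, z forward; pixel columns grow to the right and rows downward; lengths in mm; the calibration is good to about 2 mm. A picture is of the moment at which its call begins: read the wrist's pose just before it. camera_params takes no time and is no camera call; for the wrist camera it gives the pose at the moment of the call.
- manip.sign_off(): hands the job in, once; it reports no verdict.
The state is a dict: "clock": time; "joints": joint angles; "qd": joint speeds; "effort": joint torques, N m; "eef_pos": TCP position; "eef_rot": TCP orientation; "wrist_force": force on the tool from outside, world axes, zero at the start; "moment": the same for the moment, N m; "finger_gap": finger opening in mm.
Only numpy, scipy, OpenCV 4.12 (cv2) and the standard library are available. Lean on these libraries where they do the work, as an engineer would, in place of code of your own. Each camera call takes 0.05 s, during which the arm holds its last target. There are 200 camera calls.

### The job

Check the wide five-toothed stitching iron for a bent tooth: take it by the handle and draw it straight up out of its slot in the tool rack, then turn it from upright to level, one flat side of the blade facing up, and hold it with its row of teeth under the middle of the bench magnifier, about 15 cm below the lens. Finish while still holding it there, steady, in the air; do not touch the magnifier, and leave the other tools in the rack and everything else on the table where they are.

Things in the scene. Friction and masses are not known exactly. Their poses are not given: they have to be found in the camera images.
- rack: fixed wooden tool rack 84 x 220 x 75 mm (own x, y, z); origin on the table under its centre, z up; yaw within 0.35 rad. Its 18 mm top board (66 mm along x, top 75 mm above the table) has three through slots, 28 mm long along y and 8 mm wide, at y = -75, 0, +75 mm. A tool hangs in each, handle up; which one is where varies
- iron_handle (a point): the wide stitching iron, steel, 110-180 g: mid handle on its axis, 45 mm above the rack's top board while it hangs. Own z runs from teeth to handle end (up in the rack), x is square to the blade's flat sides, y along its width; hanging, x and y are parallel to the rack's. Handle round, 14 mm thick, from 36 mm below to 35 mm above this point
- iron_foot (a point): on the wide iron, 45 mm below iron_handle along it, same axes: underside of the foot block, 28 mm wide (y), 10 mm thick, 9 mm high, that rests on the rack's top board across the slot. From here the blade, 24 mm wide and 5 mm thick, hangs 50 mm down through the slot, its teeth free 13 mm above the rack's base board. It lifts straight out
- iron_teeth (a point): on the wide iron: middle of its row of five teeth, 90 mm below iron_handle along the iron (tooth points 5 mm farther); same axes
- magnifier: fixed magnifier lamp; origin on the table straight below the lens centre, z up; yaw within 0.25 rad. Its level round head is 172 mm across, 32 mm thick. A bent arm, up to 0.45 m high, leads from the rim to a post 20 mm thick on a round foot 170 mm wide, at x = +170, y = -160 mm of its own frame. The side towards the robot is free
- lens (a point): centre of the magnifier's lens (129 mm across), 360 mm above the table; z up. The underside of the head is 16 mm lower
- small_iron_handle (a point): small two-toothed iron in the rack: same round handle as the wide iron, but its foot block is only 13 mm wide; point at mid handle. Leave in its slot
- awl_handle (a point): awl in the rack: bulging pale wooden handle 27 mm thick, its top 78 mm above the rack's top board; point 45 mm above that board. Leave in its slot
- glue_jar_mid (a point): closed cream glue jar, 96 mm wide, 130 mm tall, black cap; its centre. Leave alone
- glue_brush_grip (a point): glue brush lying flat on the table, wooden handle; point on the handle. Leave alone
- maul_mid (a point): white plastic maul standing on its head, 66 mm wide, 208 mm tall; point 100 mm up. Leave alone
- spool_mid (a point): tan thread spool standing, 60 mm wide, 62 mm tall; its centre. Leave alone
- wax_mid (a point): yellow-brown block of wax 55 x 36 x 22 mm; its centre. Leave alone
- edge_paint_mid (a point): small dark bottle 38 mm wide, 75 mm tall; its centre. Leave alone

How it is judged (in metres and radians):
On the way:
1. the wide iron is drawn up clear of the rack, still roughly upright (within 25 degrees), in the gripper's fingers (z of iron_teeth in the frame of rack above 0.085 m and angle between iron_handle's own z axis and vertical below 0.436 rad and contact force between iron and the fingers above 1 N and contact force between iron and rack below 0.05 N), for 0.05 s.
At the end, for the whole second after the job is handed in: The wide iron is held by the fingers alone, at rest and touching neither rack nor magnifier: its length within 30 degrees of level, a flat side of its blade within 30 degrees of facing straight up, the middle of its teeth within 40 mm sideways of the lens's centre and 90 to 220 mm below it (angle between iron_handle's own z axis and vertical between 1.0472 and 2.0944 rad and (angle between iron_handle's own x axis and vertical below 0.5236 rad or angle between iron_handle's own x axis and vertical above 2.618 rad) and horizontal distance between iron_teeth and lens below 0.04 m and z of iron_teeth in the frame of lens between -0.22 and -0.09 m and contact force between iron and the fingers above 2 N and contact force between iron and rack below 0.05 N and contact force between iron and magnifier below 0.05 N and linear speed of iron below 0.03 m/s and angular speed of iron below 0.3 rad/s); the arm keeps its last pose, push and grip.
It fails at once if another tool in the rack, or a thing on the table, is moved by more than 20 mm (distance of any of small_iron_handle, awl_handle, glue_jar_mid, glue_brush_grip, maul_mid, spool_mid, wax_mid, edge_paint_mid from where it was at the start of the episode above 0.02 m).
It fails at once if the robot or the iron knocks against the magnifier (contact force between any of the arm, the fingers, iron and magnifier above 2 N).
It also fails if it takes over 54 s, if anything falls off the work surface, if the arm or the gripper's body presses on something with over 40 N, if the wrist force passes 120 N, or if a joint passes its speed limit or range.

## Working session

There is one attempt and no reset: what is moved stays moved. The work goes in short steps, Python scripts to look and compute and a tool call to move; the robot and the scene stay as the last step left them, time stands still between calls to the robot, and variables do not carry over. Pictures are saved under pics/ and viewed, about 8 in all and at most 12, crops included, and the job is handed in when it is done.

Besides the shell and the picture viewer there is one more tool, called after "Emit:" in YAML: its name, and indented under it one key for each argument. jog_arm: Moves the arm, as the interface text tells. Its arguments: {"type":"object","properties":{"moves":{"type":"array","items":{"type":"array","items":{"type":"array","items":{"type":"number"}}}},"gripper":{"type":"number"},"squeeze":{"type":"number"}},"required":["moves"]}

```bash
mkdir -p pics; ls; cat > h.py <<'E'
import numpy as np, cv2
from cell import manip
def P(name):
    p=manip.camera_params(name);R=cv2.Rodrigues(np.array(p["rvec"],float))[0];return p,R,np.array(p["tvec"],float).ravel()
def cloud(name,d):
    p,R,t=P(name);v,u=np.mgrid[:d.shape[0],:d.shape[1]]
    c=np.stack([(u-p["cx"])/p["fx"]*d,(v-p["cy"])/p["fy"]*d,d],-1)
    w=(c-t)@R; w[d<=0]=np.nan; return w
def snap(name,tag):
    p=P(name);im,d=manip.camera(name);cv2.imwrite(f"pics/{tag}.png",im);np.save(f"{tag}.npy",cloud(name,d));return im,d
E
python3 - <<'E'
from h import *
print(manip.read_state())
a,_=snap("side","side0");b,_=snap("top","top0")
for n in("side","top"):
    p,R,t=P(n);print(n,-R.T@t,R[2])
E
```

```text
pics
{'clock': 0.0, 'joints': array([ 1.14940227e+00,  3.00488092e-01,  1.52163238e+00, -3.30197509e-05,
        1.32070088e+00, -6.65920227e-02]), 'qd': array([ 0.00136525, -0.00042352, -0.00066509, -0.00111343, -0.00278276,
        0.00192144]), 'effort': array([ 2.34013634e-03, -5.31807876e+01, -3.52752793e+01,  7.09980517e-02,
        2.41208839e-02, -1.26974728e-04]), 'eef_pos': array([190.97119475, 515.5010334 , 223.85529952]), 'eef_rot': array([ 3.10102424,  1.56956721, -1.96615858]), 'wrist_force': array([-0.38226688,  1.08134085, -0.33993635]), 'moment': array([-0.01485717,  0.04467125,  0.01919909]), 'finger_gap': 93.65972576311358}
side [ 164.57528628  842.06022813 1058.23615766] [ 0.3500088  -0.65979075 -0.66495865]
top [ 435.13888993   31.0895422  1470.66952856] [ 0.13718877 -0.02781481 -0.99015432]
```

View pics/side0.png

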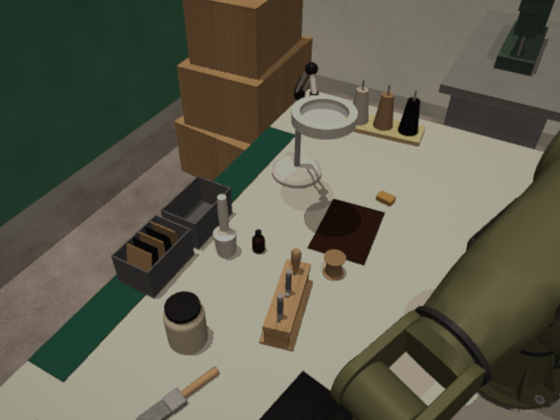

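View pics/top0.png

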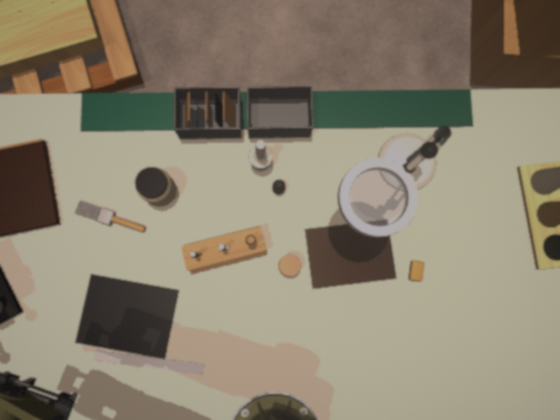

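Side view: rack at about (288,302), with the awl at (296,258) and irons at (289,280) and (280,305); the magnifier head is at (325,115). Top view: rack at (225,248), head at (378,198). Next I measure them and zoom in to tell the irons apart.

```bash
python3 - <<'E'
from h import *
t=np.load("top0.npy");s=np.load("side0.npy")
# rack top board
w=t[220:280,170:280].reshape(-1,3);m=(abs(w[:,2]-75)<6);q=w[m][:,:2].astype(np.float32)
print("rack top rect",len(q),cv2.minAreaRect(q),np.median(w[m][:,2]))
w2=s[225:350,250:320].reshape(-1,3);m=(abs(w2[:,2]-75)<6);q2=w2[m][:,:2].astype(np.float32);print("side",cv2.minAreaRect(q2))
for n,ww in(("top",w),("side",w2)):
    h=ww[(ww[:,2]>95)&(ww[:,2]<175)]
    c=h[:,:2].astype(np.float32);h=h[np.argsort(h[:,1])]
    g=np.split(h,np.where(np.diff(h[:,1])>15)[0]+1)
    for k in g: print(n,len(k),k.mean(0).round(1),k[:,2].max().round(1),np.ptp(k[:,:2],0))
# lens
for n,ww in(("top",t),("side",s)):
    r=ww.reshape(-1,3);r=r[(r[:,2]>350)&(r[:,2]<385)&(r[:,0]>350)&(r[:,1]<-20)&(r[:,1]>-450)]
    print(n,len(r),r.min(0),r.max(0),cv2.minEnclosingCircle(r[:,:2].astype(np.float32)),np.median(r[:,2]))
a=cv2.imread("pics/side0.png")[240:350,240:330];b=cv2.imread("pics/top0.png")[220:280,175:275]
a=cv2.resize(a,(490,599),interpolation=2);b=cv2.resize(b,(300,180),interpolation=2);c=np.zeros((599,800,3),np.uint8);c[:,:490]=a;c[:180,495:795]=b;cv2.imwrite("pics/z.png",c)
E
```

```text
rack top rect 1735 ((514.5005493164062, 130.2672119140625), (66.2731704711914, 219.82798767089844), 13.126788139343262) 74.15683672593885
side ((549.9080200195312, 78.14256286621094), (135.30101013183594, 348.41796875), 33.84636688232422)
top 87 [530.9  57.  147.1] 158.2 [25.06905243 25.67118882]
top 37 [513.6 128.5 143.5] 158.1 [13.32987803 12.15739274]
top 41 [496.6 200.8 141.1] 158.0 [12.69156348 12.6310231 ]
side 185 [530.5  61.4 131.6] 153.5 [24.77444093 25.13901809]
side 117 [514.3 131.6 130.2] 156.9 [14.98725648 16.80276404]
side 131 [497.6 204.2 130.8] 157.5 [15.25861797 15.02474271]
top 5153 [ 517.21583621 -391.97923632  350.09322788] [ 751.46482892 -139.22998073  384.93925687] ((644.0761108398438, -273.8144836425781), 149.80540466308594) 365.31528992561556
side 2452 [ 517.96000232 -388.94409839  350.02637444] [ 752.433383   -138.54257999  384.96964657] ((650.4893798828125, -266.7351379394531), 150.5210418701172) 365.73280432059494
```

View pics/z.png

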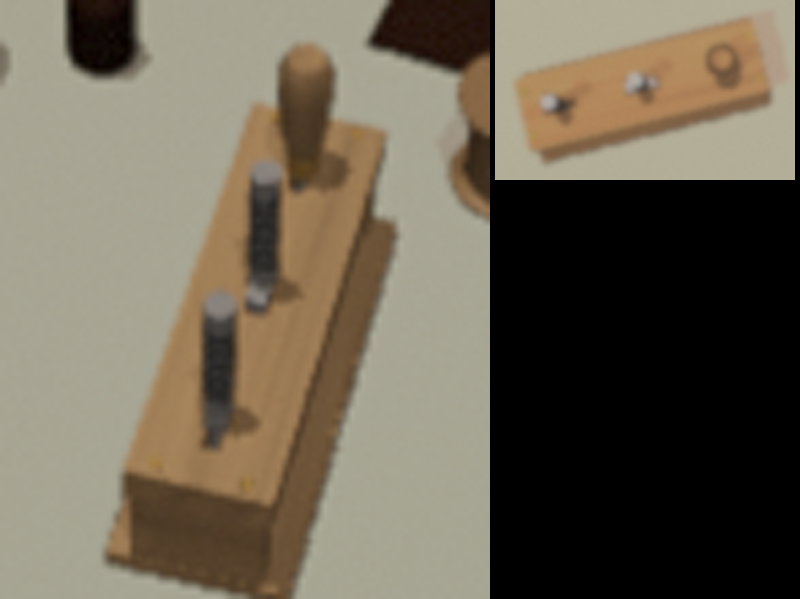

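The wide foot appears to be on the middle iron (257,298 in the crop); I'll confirm with the wrist camera. First I move towards the rack, tilting slightly so I can learn the signs of the wrist joints.

Emit:
jog_arm:
  moves:
    - [[29,-35,8,2,6,0],[29,-35,8,2,6,0],[29,-35,8,0,0,0],[29,-35,8,0,0,0],[29,-35,8,0,0,0]]

```text
clock: 0.6
eef_pos: [333.3, 337.6, 262.5]
eef_rot: [1.611, 1.338, 2.84]
wrist_force: [1.0, 0.3, 0.4]
finger_gap: 94.2
```

```bash
cat >> h.py <<'E'
from scipy.spatial.transform import Rotation as Ro
def rot(e): return Ro.from_euler('xyz',e)
E
python3 - <<'E'
from h import *
s=manip.read_state();print(s["clock"],s["joints"].round(3),s["eef_pos"].round(1))
print(rot(s["eef_rot"]).as_matrix().round(3).tolist())
print(rot([3.10102424,1.56956721,-1.96615858]).as_matrix().round(3).tolist())
# lens circle
from scipy.optimize import least_squares
for n in("top0","side0"):
    r=np.load(n+".npy").reshape(-1,3);r=r[(r[:,2]>365)&(r[:,2]<379)&(r[:,0]>500)&(r[:,0]<705)&(r[:,1]<-120)&(r[:,1]>-330)]
    f=lambda c:np.clip(abs(np.hypot(r[:,0]-c[0],r[:,1]-c[1])-75)-10.5,0,None)
    o=least_squares(f,[603,-225],loss="soft_l1");print(n,len(r),o.x,o.cost,r[:,2].max())
E
```

```text
0.6 [ 0.616  0.172  1.605  0.185  1.509 -0.638] [333.3 337.6 262.5]
[[-0.221, -0.916, 0.334], [0.069, 0.327, 0.942], [-0.973, 0.231, -0.009]]
[[-0.0, -0.938, 0.347], [-0.001, 0.347, 0.938], [-1.0, 0.0, -0.001]]
top0 2497 [ 602.61406033 -225.26449825] 4462.885029337363 378.99681268084856
side0 1239 [ 603.56547921 -224.69146737] 1178.1232195592718 378.9908027981203
```

Emit:
jog_arm:
  moves:
    - [[30,-35,8,-2,-6,0],[30,-35,8,-2,-6,0],[30,-35,8,0,0,0],[30,-35,8,0,0,0],[20,-30,0,0,0,0]]

```text
clock: 1.1
eef_pos: [478.5, 158.5, 296.2]
eef_rot: [2.764, 1.563, -2.293]
wrist_force: [0.9, 1.0, 0.1]
finger_gap: 93.7
```

```bash
cat >> h.py <<'E'
import json
def log():
    s=manip.read_state();L=json.load(open("log.json"));L.append([s["joints"].tolist(),s["eef_pos"].tolist(),s["eef_rot"].tolist()]);json.dump(L,open("log.json","w"));return s
E
cat > log.json <<'E'
[[[1.1494,0.300488,1.521632,0,1.3207,-0.066592],[190.97,515.5,223.855],[3.10102424,1.56956721,-1.96615858]],[[0.616,0.172,1.605,0.185,1.509,-0.638],[333.3,337.6,262.5],[1.611,1.338,2.84]]]
E
python3 - <<'E'
from h import *
s=log();print(s["clock"],s["joints"].round(3),s["eef_pos"].round(1));print(rot(s["eef_rot"]).as_matrix().round(3).tolist())
L=json.load(open("log.json"))
for s6 in(1,-1):
    for q,p,e in L:
        B=Ro.from_euler('ZYXYX',[q[0],q[1]+q[2]-np.pi/2,q[3],q[4],s6*q[5]]);print(s6,(B.inv()*rot(e)).as_rotvec().round(3))
snap("wrist","w1")
E
```

```text
1.1 [ 0.249  0.153  1.534 -0.004  1.46  -0.977] [478.5 158.5 296.2]
[[-0.005, -0.941, 0.337], [-0.006, 0.337, 0.941], [-1.0, 0.003, -0.007]]Traceback (most recent call last):
  File "<stdin>", line 6, in <module>
  File "scipy/spatial/transform/_rotation.pyx", line 1413, in scipy.spatial.transform._rotation.Rotation.from_euler
ValueError: Expected axis specification to be a non-empty string of upto 3 characters, got ZYXYX
```

```bash
cat >> h.py <<'E'
from scipy.optimize import least_squares
X=lambda a:Ro.from_euler('x',a)
Y=lambda a:Ro.from_euler('y',a)
Z=lambda a:Ro.from_euler('z',a)
def fkR(q): return Z(q[0])*Y(q[1]+q[2]-np.pi/2)*X(q[3])*Y(q[4])*X(q[5])
def fkp(q,k):
    d1,a1,a2,a3,d4,d6=k
    v=np.array([a1,0,d1])+Y(q[1]).apply([0,0,a2])+Y(q[1]+q[2]-np.pi/2).apply([d4,0,a3])
    return Z(q[0]).apply(v)+fkR(q).apply([d6,0,0])
def fit():
    L=json.load(open("log.json"));k0=np.array([400,50,350,30,380,230.])
    f=lambda k:np.r_[np.concatenate([fkp(q,k)-p for q,p,e in L]),(k-k0)*.01]
    o=least_squares(f,k0);return o.x,np.abs(f(o.x)[:-6]).max()
E
python3 - <<'E'
from h import *
L=json.load(open("log.json"))
for q,p,e in L: print((fkR(q).inv()*rot(e)).magnitude().round(3))
print(fit())
snap("wrist","w1")
E
```

```text
Traceback (most recent call last):
AttributeError: 'float' object has no attribute 'round'
```

```bash
python3 - <<'E'
from h import *
L=json.load(open("log.json"))
for q,p,e in L: print((fkR(q).inv()*rot(e)).magnitude())
print(fit())
snap("wrist","w1")
E
```

```text
3.3691265203415746e-05
0.00048188274094210584
6.707437923744493e-16
(array([391.30557124,  -3.69584363,  94.39669936, 311.05540315,
       462.29320406, 443.74050932]), np.float64(36.13219494637566))
```

View pics/w1.png

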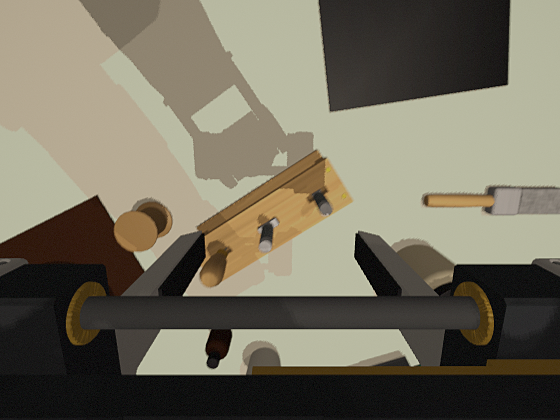

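```bash
python3 - <<'E'
import re
s=open('h.py').read()
s=s.replace("d1,a1,a2,a3,d4,d6=k","d1,a1,a2,a3,d4,d6,yb,yw=k").replace("[d4,0,a3])","[d4,yb,a3])").replace("fkR(q).apply([d6,0,0])","(Z(q[0])*Y(q[1]+q[2]-np.pi/2)*X(q[3])).apply([0,yw,0])+fkR(q).apply([d6,0,0])").replace("380,230.]","380,230.,20,20]").replace("[:-6]","[:-8]")
open('h.py','w').write(s)
from h import *
print(fit())
a=cv2.imread("pics/w1.png")[140:290,190:360];cv2.imwrite("pics/z2.png",cv2.resize(a,None,fx=4,fy=4,interpolation=2))
E
```

```text
(array([ 2.24325846e+02,  8.88806979e-01,  4.14007018e+02, -3.15410240e+01,
        4.47119639e+02,  2.54101253e+02,  3.69401568e+01, -4.33961220e-01]), np.float64(0.23894498267918607))
```

View pics/z2.png

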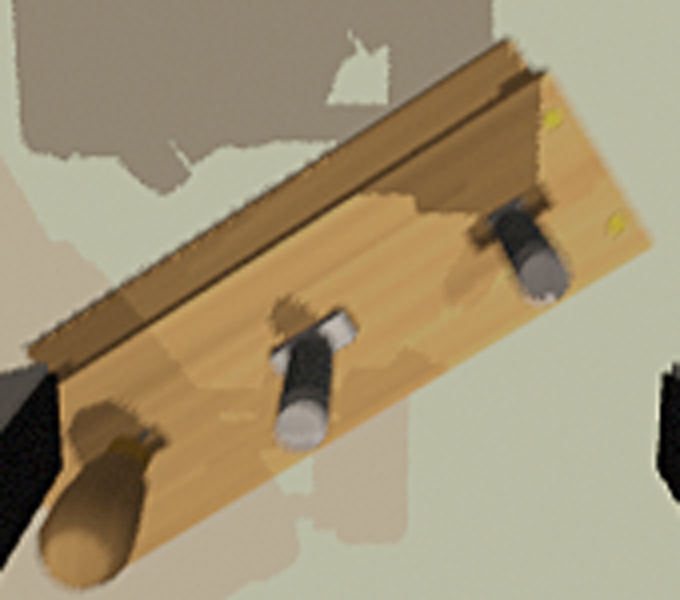

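The crop confirms it: the middle iron (310,370) has foot wings on both sides, while the far one (530,250) shows bare slot. So I grasp the middle one, with the jaws along rack x.

Emit:
jog_arm:
  moves:
    - [[7,-6,-8,0,0,-8.4],[7,-6,-8,0,0,-8.4],[7,-6,-8,0,0,-8.4],[7,-5,-8,0,0,-8.4],[7,-5,-8,0,0,-8.4]]
  gripper: 1
  squeeze: 45

```text
clock: 1.65
eef_pos: [516.8, 123.9, 253.4]
eef_rot: [2.823, 1.561, -2.988]
wrist_force: [-0.1, 0.2, 0.6]
finger_gap: 93.7
```

Emit:
jog_arm:
  moves:
    - [[0,0,-5,0,0,-8.4],[0,0,-5,0,0,-6.6]]

```text
clock: 1.85
eef_pos: [517.0, 123.3, 241.5]
eef_rot: [2.87, 1.558, 3.07]
wrist_force: [-0.6, 0.4, -0.7]
finger_gap: 93.9
```

```bash
python3 - <<'E'
from h import *
s=log();print(s["clock"],s["joints"].round(3),s["eef_pos"].round(1));R=rot(s["eef_rot"]);print(R.as_matrix().round(3).tolist())
k,e=fit();print(k.round(1),e)
y=.23
T=Ro.from_matrix(np.c_[[0,0,-1],np.cross([np.cos(y),np.sin(y),0],[0,0,-1]),[np.cos(y),np.sin(y),0]])
print("turn deg",np.degrees((T*R.inv()).as_rotvec()).round(2),"shift",(np.array([514.3,130,118])-s["eef_pos"]).round(1))
lo=np.array([-3.03,-.79,.23,-1.04,0,-2.55]);hi=np.array([3.03,2.21,2.52,4.18,3.07,2.55])
for psi in np.radians([-60,-40,-21,0,20,40]):
  d=np.array([np.cos(psi),np.sin(psi),0])
  for zt in(210,):
   for up in(1,-1):
    z=np.array([0,0,up]);G=Ro.from_matrix(np.c_[d,np.cross(z,d),z]);p=np.array([603,-225,zt])-88*d
    f=lambda q:np.r_[(fkp(q,k)-p)/100,(G.inv()*fkR(q)).as_rotvec()]
    best=min((least_squares(f,np.clip(x0,lo+.01,hi-.01),bounds=(lo,hi)) for x0 in([-.3,.3,2,3.1,1,0],[-.3,.3,2,2,1,1.5],[-.3,.3,2,2,1,-1.5],[-.3,.3,2,1,1,-2])),key=lambda o:o.cost)
    print(np.degrees(psi).round(),up,best.cost.round(5),best.x.round(2))
E
```

```text
1.85 [ 0.164  0.252  1.541  0.003  1.36  -0.037] [517.  123.3 241.5]
[[-0.012, -0.199, 0.98], [0.001, 0.98, 0.199], [-1.0, 0.003, -0.012]]
[ 2.242e+02  9.000e-01  4.142e+02 -3.180e+01  4.471e+02  2.540e+02
  3.700e+01 -4.000e-01] 0.2398277620280851
turn deg [-0.04 -0.72  1.7 ] shift [  -2.7    6.7 -123.5]
-60.0 1 0.01158 [0.04 0.47 2.08 4.18 1.28 2.55]
-60.0 -1 0.00683 [ 0.04  0.49  2.08  4.18  1.31 -0.49]
-40.0 1 0.01712 [-0.07  0.29  2.22  4.03  1.02  2.55]
-40.0 -1 0.0 [-0.12  0.35  2.27  3.78  1.14 -0.3 ]
-21.0 1 0.05488 [-0.64  0.15  2.33  2.46  0.81 -2.55]
-21.0 -1 0.0 [-0.47  0.29  2.37  3.02  1.09  0.05]
0.0 1 0.00805 [-0.85  0.31  2.23  2.11  1.14 -2.55]
0.0 -1 0.0 [-0.82  0.36  2.26  2.25  1.22  0.4 ]
20.0 1 0.0 [-0.97  0.5   2.    1.78  1.42 -2.52]
20.0 -1 0.0 [-0.97  0.5   2.    1.78  1.42  0.63]
40.0 1 0.0 [-0.98  0.68  1.66  1.49  1.65 -2.35]
40.0 -1 0.0 [-0.98  0.68  1.66  1.49  1.65  0.79]
```

Emit:
jog_arm:
  moves:
    - [[-2.7,6.7,-20,0,-0.7,1.7],[0,0,-35,0,0,0],[0,0,-35,0,0,0],[0,0,-25,0,0,0],[0,0,-5,0,0,0]]

```text
clock: 2.35
eef_pos: [513.1, 130.2, 116.7]
eef_rot: [2.11, 1.57, 2.335]
wrist_force: [-0.7, -0.1, -0.2]
finger_gap: 94.3
```

```bash
python3 - <<'E'
from h import *
s=log();print(s["clock"],s["eef_pos"].round(1),s["wrist_force"].round(1));print(rot(s["eef_rot"]).as_matrix().round(3).tolist())
snap("side","s2");a=cv2.imread("pics/s2.png")[200:360,220:360];cv2.imwrite("pics/z3.png",cv2.resize(a,None,fx=3.7,fy=3.7,interpolation=2))
E
```

```text
2.35 [513.1 130.2 116.7] [-0.7 -0.1 -0.2]
[[-0.001, -0.224, 0.975], [0.001, 0.975, 0.224], [-1.0, 0.001, -0.0]]
```

View pics/z3.png

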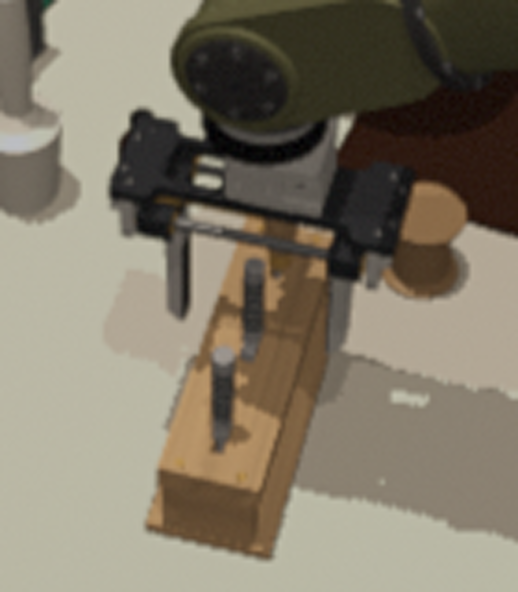

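The fingers straddle the middle handle at (253,300), clear of the awl and the small iron. I close now.

Emit:
jog_arm:
  moves:
    - [[0,0,0,0,0,0],[0,0,0,0,0,0],[0,0,0,0,0,0],[0,0,0,0,0,0],[0,0,0,0,0,0]]
  gripper: -1
  squeeze: 45

```text
clock: 2.9
eef_pos: [515.4, 130.7, 122.0]
eef_rot: [0.069, 1.564, 0.295]
wrist_force: [-1.4, -0.1, -0.9]
finger_gap: 57.4
```

Emit:
jog_arm:
  moves:
    - [[0,0,0,0,0,0],[0,0,0,0,0,0],[0,0,0,0,0,0],[0,0,0,0,0,0],[0,0,0,0,0,0]]

```text
clock: 3.4
eef_pos: [515.5, 130.7, 122.5]
eef_rot: [0.058, 1.563, 0.284]
wrist_force: [-0.3, -0.6, 0.2]
finger_gap: 17.6
```

Emit:
jog_arm:
  moves:
    - [[0,0,0,0,0,0],[0,0,0,0,0,0],[0,0,0,0,0,0]]

```text
clock: 3.7
eef_pos: [515.5, 130.6, 122.6]
eef_rot: [0.051, 1.564, 0.277]
wrist_force: [0.4, 0.5, -0.2]
finger_gap: 13.4
```

Emit:
jog_arm:
  moves:
    - [[0,0,10,0,0,0],[0,0,15,0,0,0],[0,0,20,0,0,0],[0,0,25,0,0,0],[0,0,25,0,0,0]]

```text
clock: 4.2
eef_pos: [514.0, 130.4, 219.4]
eef_rot: [0.467, 1.569, 0.693]
wrist_force: [-0.5, 0.1, -1.1]
finger_gap: 13.1
```

Emit:
jog_arm:
  moves:
    - [[0,0,25,0,0,0],[0,0,25,0,0,0],[0,0,25,0,0,0],[0,0,10,0,0,0],[0,0,0,0,0,0]]

```text
clock: 4.7
eef_pos: [513.2, 130.3, 313.3]
eef_rot: [0.091, 1.564, 0.317]
wrist_force: [0.1, -0.1, -2.7]
finger_gap: 13.6
```

```bash
python3 - <<'E'
from h import *
s=log();print(s["clock"],s["joints"].round(3),s["eef_pos"].round(1),s["wrist_force"].round(1),s["finger_gap"])
k,e=fit();print(k.round(1),e)
snap("side","s3");a=cv2.imread("pics/s3.png")[160:360,200:360];cv2.imwrite("pics/z4.png",cv2.resize(a,None,fx=3,fy=3,interpolation=2))
E
```

```text
4.7 [ 1.790e-01  1.970e-01  1.444e+00  1.000e-03  1.494e+00 -4.700e-02] [513.2 130.3 313.3] [ 0.1 -0.1 -2.7] 13.609413252405139
[225.4   0.9 418.8 -38.4 447.4 253.1  37.1  -0.5] 0.2523141629290535
```

View pics/z4.png

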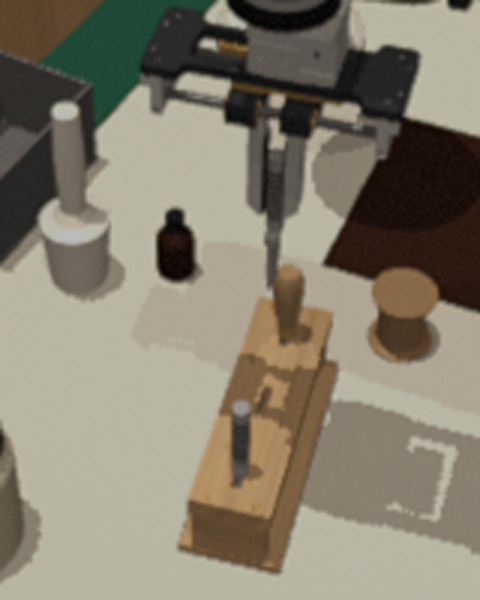

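The iron hangs free and upright in the fingers, with the awl and small iron still in the rack. Now I plan the turn.

```bash
cat > plan.py <<'E'
from h import *
import sys
def ik(p,G,k,x0):
    lo=np.array([-3.03,-.79,.23,-1.04,0.02,-2.5]);hi=np.array([3.03,2.21,2.5,4.15,3.05,2.5])
    f=lambda q:np.r_[(fkp(q,k)-p)/100,(G.inv()*fkR(q)).as_rotvec()]
    return min((least_squares(f,np.clip(x,lo+.01,hi-.01),bounds=(lo,hi)) for x in x0),key=lambda o:o.cost)
def goal(psi,off=(0,0,0),zt=210,L=92):
    d=np.array([np.cos(psi),np.sin(psi),0]);z=np.array([0,0,-1]);return np.array([603,-225,zt])-L*d+off,Ro.from_matrix(np.c_[d,np.cross(z,d),z])
def rows(q0,q1,k,step=8):
    qs=np.linspace(0,1,400)[:,None]*(q1-q0)+q0
    ang=[0];
    for a,b in zip(qs[:-1],qs[1:]):ang.append(ang[-1]+max(np.degrees((fkR(b)*fkR(a).inv()).magnitude())/step,np.linalg.norm(fkp(b,k)-fkp(a,k))/35,np.max(abs(b-a)/[1.5,1.5,1.7,2.1,2.1,2.1])*10*1.15))
    n=int(np.ceil(ang[-1]));w=[qs[np.searchsorted(ang,ang[-1]*i/n-1e-9)] for i in range(n+1)]
    out=[]
    for a,b in zip(w[:-1],w[1:]):
        R=fkR(b);pb=fkp(b,k);P=np.array([pb+R.apply(v) for v in([92,0,0],[97,12,0],[97,-12,0],[19,0,20],[19,0,-20],[0,0,0],[-78,38,89],[-78,-38,89],[-78,38,-89],[-78,-38,-89],[-200,0,0])])
        h=np.hypot(P[:,0]-603,P[:,1]+225)-86;v=np.maximum(344-P[:,2],P[:,2]-376);dist=np.where((h>0)&(v>0),np.hypot(h,v),np.maximum(h,v))
        out.append((np.r_[pb-fkp(a,k),np.degrees((R*fkR(a).inv()).as_rotvec())],pb,P[0],P[:,2].min(),dist.min()))
    return out
def show(o):
    for r,p,t,zm,d in o: print(r.round(1).tolist(),"|",p.round().astype(int),t.round().astype(int),int(zm),int(d))
E
python3 - <<'E'
from plan import *
k,_=fit();q0=manip.read_state()["joints"]
for psi in(-.1,0,.3):
    o=ik(*goal(psi),k,[[-.8,.36,2.26,2.25,1.22,.4]]);print(psi,o.cost,o.x.round(2))
    r=rows(q0,o.x,k);print(len(r),"min dist",min(x[4] for x in r),"minz",min(x[3] for x in r))
    if psi==0: show(r)
E
```

```text
-0.1 1.293383167359509e-20 [-0.75  0.34  2.3   2.43  1.18  0.32]
25 min dist 53.18362338591367 minz 121.00000000824086
0 3.6739370413798234e-18 [-0.83  0.36  2.25  2.24  1.23  0.4 ]
24 min dist 47.71684830693685 minz 121.00000017307923
[-7.0, 0.8, -20.6, 6.0, 3.1, -4.8] | [506 131 292] [502 141 201] 194 236
[-5.6, 1.3, -16.3, 5.7, 2.8, -4.9] | [500 132 276] [493 152 186] 178 223
[-4.0, 1.3, -12.5, 5.4, 2.5, -5.0] | [496 134 263] [488 162 176] 167 212
[-2.5, 1.0, -9.8, 5.4, 2.4, -5.3] | [494 135 253] [485 172 170] 160 205
[-0.8, 0.3, -7.3, 5.4, 2.2, -5.5] | [493 135 246] [485 181 167] 156 193
[0.9, -0.8, -4.9, 5.1, 2.0, -5.4] | [494 134 241] [488 188 167] 156 176
[2.7, -2.4, -3.2, 5.4, 2.0, -6.0] | [497 132 238] [494 193 169] 158 159
[4.2, -4.1, -1.5, 5.1, 1.8, -5.8] | [501 128 236] [502 194 173] 162 146
[5.5, -6.2, -0.3, 5.1, 1.8, -6.0] | [507 121 236] [513 193 179] 168 134
[6.2, -8.1, 0.6, 4.8, 1.6, -5.8] | [513 113 237] [525 189 185] 174 124
[7.4, -11.1, 1.2, 5.0, 1.6, -6.3] | [520 102 238] [540 180 193] 182 116
[7.4, -13.1, 1.5, 4.7, 1.4, -6.0] | [528  89 239] [554 168 200] 190 11
[... 320 characters left out ...]
6.5] | [557 -15 243] [622  48 230] 159 113
[1.5, -27.9, -1.4, 4.7, 0.9, -6.6] | [558 -43 242] [630  14 232] 153 88
[-0.8, -27.8, -2.3, 4.3, 0.8, -6.2] | [558 -71 239] [635 -22 233] 148 67
[-3.5, -31.0, -3.6, 4.6, 0.7, -6.7] | [ 554 -102  236] [637 -62 232] 142 52
[-6.6, -32.0, -4.9, 4.6, 0.6, -6.8] | [ 548 -134  231] [ 634 -104  229] 137 47
[-9.1, -30.5, -5.8, 4.3, 0.4, -6.4] | [ 538 -165  225] [ 628 -144  224] 132 55
[-12.2, -30.5, -7.0, 4.2, 0.3, -6.5] | [ 526 -195  218] [ 618 -185  218] 126 73
[-15.3, -30.0, -8.1, 4.2, 0.2, -6.5] | [ 511 -225  210] [ 603 -225  210] 121 99
0.3 5.155124662103202e-19 [-0.96  0.48  2.04  1.82  1.39  0.6 ]
23 min dist 29.597544517487403 minz 121.00000002113623
```

The planned path dips too close to the small iron, so I keep the height for the first half and replan from there.

Emit:
jog_arm:
  moves:
    - [[-5,0,0,6,3,-5],[-4,0,0,5.7,2.8,-5],[-4,0,0,5.4,2.5,-5],[-2,0,0,5.4,2.4,-5.3],[-1,0,0,5.4,2.2,-5.5]]

```text
clock: 5.25
eef_pos: [495.3, 132.2, 306.8]
eef_rot: [2.009, 1.018, 1.76]
wrist_force: [1.0, 0.6, -1.4]
finger_gap: 13.6
```

Emit:
jog_arm:
  moves:
    - [[0,-3,0,5.1,2,-5.4],[2,-4,0,5.4,2,-6],[3,-5,0,5.1,1.8,-5.8],[4,-7,0,5.1,1.8,-6],[5,-8,0,4.8,1.6,-5.8]]

```text
clock: 5.75
eef_pos: [508.7, 103.5, 299.8]
eef_rot: [2.25, 0.555, 1.394]
wrist_force: [-0.0, -0.4, -1.8]
finger_gap: 13.4
```

```bash
python3 - <<'E'
from plan import *
s=log();k,e=fit();print(s["clock"],s["joints"].round(3),s["eef_pos"].round(1),s["finger_gap"],s["wrist_force"].round(1),e)
q0=s["joints"]
for psi in(-.1,0):
    o=ik(*goal(psi),k,[[-.8,.36,2.26,2.25,1.22,.4]]);r=rows(q0,o.x,k);print(psi,len(r),min(x[4] for x in r));show(r)
E
```

```text
5.75 [-0.299  0.194  1.759  1.011  1.47   0.29 ] [508.7 103.5 299.8] 13.39262726833648 [-0.  -0.4 -1.8] 0.1678822776499942
-0.1 15 50.2287286796099
[8.5, -5.7, -0.5, 5.5, 0.7, -5.2] | [517  98 299] [538 178 258] 247 112
[9.0, -9.0, -0.2, 5.4, 0.7, -5.5] | [526  89 299] [554 170 265] 245 108
[8.9, -12.0, -0.3, 5.1, 0.7, -5.6] | [535  77 299] [570 157 272] 235 106
[8.3, -14.6, -0.7, 4.8, 0.7, -5.6] | [544  62 298] [586 141 277] 226 105
[7.9, -18.3, -1.5, 4.8, 0.7, -6.0] | [551  44 297] [602 119 281] 217 105
[6.5, -20.5, -2.4, 4.6, 0.8, -6.0] | [558  24 294] [616  94 284] 208 105
[4.9, -23.1, -3.7, 4.5, 0.8, -6.1] | [563   0 291] [628  65 285] 199 110
[2.9, -24.4, -4.9, 4.2, 0.8, -6.0] | [566 -24 286] [637  34 284] 190 102
[0.7, -27.2, -6.7, 4.3, 0.9, -6.4] | [566 -51 279] [644  -2 280] 181 81
[-2.0, -27.6, -8.0, 4.1, 0.9, -6.3] | [564 -79 271] [647 -38 274] 172 64
[-4.8, -28.6, -9.7, 4.0, 1.0, -6.4] | [ 560 -107  261] [646 -76 265] 162 53
[-7.6, -27.9, -10.8, 3.8, 1.0, -6.2] | [ 552 -135  250] [ 642 -114  254] 152 50
[-11.1, -29.0, -12.8, 3.9, 1.1, -6.5] | [ 541 -164  238] [ 632 -154  
[... 548 characters left out ...]
69] 208 102
[5.4, -23.5, -4.0, 4.6, 1.0, -6.2] | [554   1 283] [613  71 270] 198 109
[3.5, -24.9, -4.8, 4.4, 1.0, -6.1] | [558 -24 278] [623  40 270] 189 102
[1.5, -26.8, -6.0, 4.4, 1.0, -6.2] | [559 -51 272] [631   6 267] 179 80
[-1.0, -29.4, -7.5, 4.5, 1.0, -6.6] | [558 -80 265] [636 -31 262] 169 60
[-3.5, -28.5, -8.3, 4.1, 0.9, -6.2] | [ 555 -109  256] [637 -69 256] 160 48
[-6.6, -30.3, -10.0, 4.2, 0.9, -6.5] | [ 548 -139  246] [ 635 -109  247] 150 44
[-9.8, -30.5, -11.4, 4.2, 0.9, -6.6] | [ 538 -170  235] [ 628 -149  236] 140 54
[-12.1, -28.1, -11.8, 3.9, 0.9, -6.2] | [ 526 -198  223] [ 618 -188  224] 130 73
[-15.1, -27.4, -13.0, 3.8, 0.8, -6.3] | [ 511 -225  210] [ 603 -225  210] 121 99
```

Emit:
jog_arm:
  moves:
    - [[6,-6,-1,5.5,0.7,-5.2],[6,-9,-1,5.4,0.7,-5.5],[5,-12,-2,5.1,0.7,-5.6],[5,-15,-3,4.8,0.7,-5.6],[4,-18,-4,4.8,0.7,-6]]

```text
clock: 6.25
eef_pos: [534.2, 40.2, 281.1]
eef_rot: [2.507, 0.156, 0.96]
wrist_force: [0.2, -0.7, -2.1]
finger_gap: 13.3
```

Emit:
jog_arm:
  moves:
    - [[3,-20,-6,4.6,0.8,-6],[2,-23,-7,4.5,0.8,-6],[0,-24,-8,4.2,0.8,-6],[-1,-27,-9,4.3,0.9,-6.4]]

```text
clock: 6.65
eef_pos: [536.1, -57.2, 243.4]
eef_rot: [2.791, -0.009, 0.529]
wrist_force: [0.9, -0.4, -1.3]
finger_gap: 13.3
```

```bash
python3 - <<'E'
from plan import *
s=log();k,e=fit();print(s["clock"],s["joints"].round(3),s["eef_pos"].round(1),s["finger_gap"],s["wrist_force"].round(1),e)
q0=s["joints"]
for psi in(-.1,0):
    o=ik(*goal(psi),k,[[-.8,.36,2.26,2.25,1.22,.4]]);r=rows(q0,o.x,k);print(psi,len(r),min(x[4] for x in r));show(r)
E
```

```text
6.65 [-0.623  0.316  2.185  1.919  1.332  0.246] [536.1 -57.2 243.4] 13.340159661043625 [ 0.9 -0.4 -1.3] 0.17590890155560146
-0.1 6 67.47187821947696
[2.4, -26.0, -2.5, 3.2, 0.8, -6.1] | [539 -83 241] [623 -46 243] 142 80
[-0.1, -26.5, -3.8, 3.2, 0.8, -6.0] | [ 538 -110  237] [626 -81 240] 139 70
[-2.7, -26.6, -4.9, 3.3, 0.8, -5.9] | [ 536 -136  232] [ 626 -117  235] 135 67
[-5.4, -26.8, -6.2, 3.3, 0.8, -5.9] | [ 530 -163  226] [ 622 -153  228] 131 71
[-8.2, -27.0, -7.5, 3.4, 0.8, -6.0] | [ 522 -190  218] [ 614 -190  220] 126 82
[-10.6, -25.7, -8.4, 3.4, 0.7, -5.8] | [ 511 -216  210] [ 603 -225  210] 121 99
0 5 66.0120466857454
[0.8, -34.5, -5.2, 3.8, 1.5, -6.2] | [537 -92 238] [621 -54 240] 140 75
[-2.2, -34.2, -6.0, 3.8, 1.3, -6.1] | [ 535 -126  232] [622 -98 234] 135 66
[-5.2, -34.0, -6.7, 3.9, 1.1, -6.0] | [ 530 -160  225] [ 620 -141  227] 130 67
[-7.9, -33.0, -7.4, 3.9, 0.9, -5.9] | [ 522 -193  218] [ 613 -184  219] 125 79
[-10.7, -32.1, -8.1, 3.9, 0.7, -5.8] | [ 511 -225  210] [ 603 -225  210] 121 99
```

Emit:
jog_arm:
  moves:
    - [[1,-26,-2,3.2,0.8,-6],[-1,-26,-3,3.2,0.8,-6],[-3,-26,-4,3.3,0.8,-6]]

```text
clock: 6.95
eef_pos: [530.4, -138.1, 227.1]
eef_rot: [2.982, -0.018, 0.194]
wrist_force: [0.1, 0.4, -1.7]
finger_gap: 13.3
```

```bash
python3 - <<'E'
from plan import *
s=log();k,e=fit();print(s["clock"],s["joints"].round(3),s["eef_pos"].round(1),s["finger_gap"],s["wrist_force"].round(1),e)
q0=s["joints"]
o=ik(*goal(-.1),k,[[-.8,.36,2.26,2.25,1.22,.4]]);r=rows(q0,o.x,k);show(r)
snap("side","s5")
E
```

```text
6.95 [-0.69   0.323  2.259  2.187  1.244  0.288] [ 530.4 -138.1  227.1] 13.278937230846795 [ 0.1  0.4 -1.7] 0.17634370955431677
[-3.9, -26.3, -4.7, 3.0, 0.5, -5.6] | [ 527 -164  222] [ 618 -156  224] 128 75
[-6.3, -26.0, -5.7, 3.0, 0.5, -5.6] | [ 520 -190  217] [ 612 -191  218] 124 84
[-8.7, -25.4, -6.7, 3.1, 0.5, -5.5] | [ 511 -216  210] [ 603 -225  210] 121 99
```

View pics/s5.png

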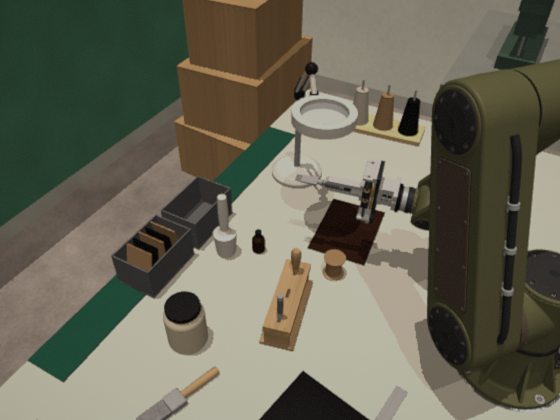

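The iron is level and held at (330,186), well below the lens head at (325,115), and the rack and table are undisturbed. Last short approach.

Emit:
jog_arm:
  moves:
    - [[-4,-26,-5,3,0.5,-5.6],[-6,-26,-6,3,0.5,-5.6],[-9,-22,-5,3,0.5,-5.5],[0,0,0,0,0,0],[0,0,0,0,0,0]]

```text
clock: 7.5
eef_pos: [508.6, -212.9, 203.9]
eef_rot: [-3.132, 0.017, -0.109]
wrist_force: [-0.4, 0.6, -1.9]
finger_gap: 13.7
```

```bash
python3 - <<'E'
from plan import *
s=log();R=rot(s["eef_rot"]);print(s["clock"],s["joints"].round(3),s["qd"].round(3),s["eef_pos"].round(1),s["finger_gap"],s["wrist_force"].round(1))
print(R.as_matrix().round(3).tolist());print("teeth",s["eef_pos"]+R.apply([92,0,0]))
snap("side","s6");c=np.load("s6.npy");T=s["eef_pos"]
l=(c-T)@R.as_matrix()
m=(l[...,0]>25)&(l[...,0]<115)&(abs(l[...,1])<25)&(abs(l[...,2])<25)
v,u=np.where(m);w=c[m];ll=l[m]
print(len(w))
for a in range(25,115,10):
    g=(ll[:,0]>=a)&(ll[:,0]<a+10)
    if g.sum(): print(a,g.sum(),ll[g].mean(0).round(1),np.ptp(ll[g],0).round(1),w[g].mean(0).round(1))
y0,y1,x0,x1=v.min()-40,v.max()+30,u.min()-40,u.max()+60
a=cv2.imread("pics/s6.png")[90:230,250:420];cv2.imwrite("pics/z6.png",cv2.resize(a,None,fx=4,fy=4,interpolation=2))
E
```

```text
7.5 [-0.738  0.336  2.312  2.446  1.161  0.318] [-0.002  0.007  0.011  0.    -0.011  0.001] [ 508.6 -212.9  203.9] 13.65509821119323 [-0.4  0.6 -1.9]
[[0.994, -0.109, -0.016], [-0.109, -0.994, 0.011], [-0.017, -0.01, -1.0]]
teeth [ 599.99399449 -222.87857371  202.29075225]
158
25 19 [30.2 -7.6 -3.5] [ 9.9 11.9 13.5] [ 539.4 -208.7  206.9]
35 29 [40.8 -6.6 -2.9] [ 9.  32.5 11.2] [ 549.9 -210.7  206.1]
45 23 [50.8 -6.7 -1.6] [ 9.  30.  11.4] [ 559.8 -211.7  204.6]
55 24 [61.  -5.9 -1.9] [ 8.5 25.7  9.8] [ 569.9 -213.7  204.8]
65 21 [71.1 -4.  -1.3] [ 7.7 26.1  8.6] [ 579.7 -216.6  204. ]
75 20 [79.6 -5.1 -2.1] [ 8.4 27.   9.1] [ 588.3 -216.5  204.6]
85 18 [90.1 -2.9  0.3] [ 9.8 20.5  5.4] [ 598.4 -219.8  202. ]
95 4 [97.2  2.   1.2] [ 1.9 12.7  3.6] [ 604.9 -225.4  201. ]
```

View pics/z6.png

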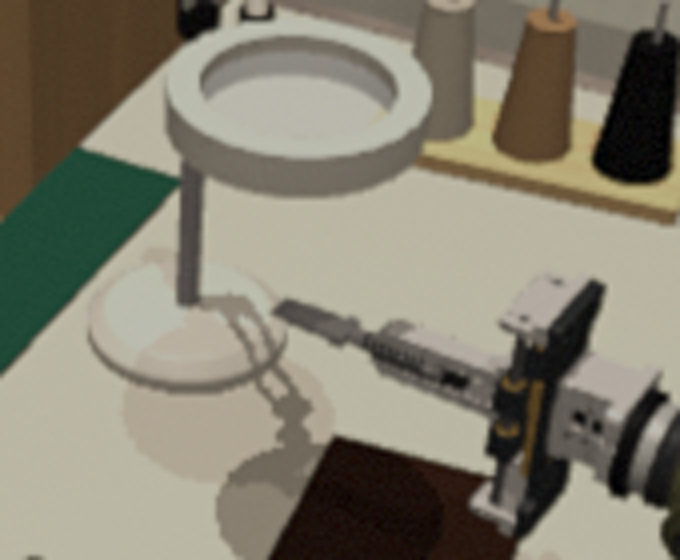

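The teeth measure (600,-223,202): 4 mm sideways of the lens centre and 158 mm below it. The blade is level with its wide face up, and the arm is at rest. Handing in.

```bash
python3 -c "
from cell import manip
print(manip.sign_off());s=manip.read_state();print(s['clock'],s['eef_pos'],s['finger_gap'])"
```

```text
the job is handed in; nothing more can be done
None
the job is handed in; nothing more can be done
```

I drew the wide iron (middle slot) straight up out of the rack by its handle, turned it level with a flat side up, and handed in while holding it under the magnifier.

- **Teeth position:** about (600, -223, 202) mm from the arm's pose, against a lens centre at (603, -225, 360). That is about 4 mm off sideways and 158 mm below the lens. The depth points on the iron agreed to within a few millimetres.
- **Attitude:** about 1° off level, with the blade's wide face up.
- **Grip:** the gap held at about 13.5 mm on the 14 mm handle, at 45 N.
- **Rest:** joint speeds were 0.011 rad/s or less.
- **Clearance:** the planned path kept the iron and gripper at least about 65 mm from the magnifier head. No contact showed in the wrist forces.
- **Other things:** the awl, the small iron and the things on the table looked unmoved in the last full side picture. I did not measure them again.

No final check failed. An early position model of the arm was up to 36 mm out, until I added a 37 mm sideways offset. The first planned turn passed too close to the small iron, so I made the turn higher up. After the hand-in call the robot no longer answered, so I have no reading from the final second.

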